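Pack two wedge canisters head to tail in the spice drawer

TASK

Pack the two blue wedge-shaped spice canisters into the empty front bay of the pulled-out spice drawer, head to tail: the wide end of one beside the narrow end of the other, their slanted sides facing each other and their straight sides along the bay's two side walls, so that they make one rectangle. Carry them upright by their wooden grips, set each down flat on the drawer's floor and roughly square with it, and let go. Leave the white rectangular butter box, which has the same kind of grip, where it is.

Things in the scene. Friction and masses are not known exactly. Their poses are not given: they have to be found in the camera images.
- canister_a_grip (a point): blue wedge canister (mm), 0.14-0.28 kg, loose, 110 long, 38 high to the lid; from above a right trapezium: wide end 64, narrow end 22, one long side straight, one slanted. On the lid an upright wooden grip plate: 26 long (x), 14 thick (y), 36 tall. Point: in the plate, 61 above the base, 31 from wide end, 79 from narrow end, 23 from straight side. x: to the wide end, y: to the straight side, z: up.
- canister_b_grip (a point): second blue wedge canister (mm), 0.14-0.28 kg, loose, 110 long, 38 high to the lid; from above a right trapezium: wide end 64, narrow end 22, one long side straight, one slanted. On the lid an upright wooden grip plate: 26 long (x), 14 thick (y), 36 tall. Point: in the plate, 61 above the base, 31 from wide end, 79 from narrow end, 23 from straight side. x: to the wide end, y: to the straight side, z: up.
- bay (a point): (mm) Floor centre of the empty bay at the front (robot's end) of a fixed, open light-wood drawer; floor 10 above the counter. Bay 136 long (x, away from the front panel) by 120 wide (y, between side walls); z up. Above the floor: side walls and divider 26, front panel 30. Behind the divider, glass jars 40 high at x 79 to 163; white cabinet (98 above the counter) from x 190.
- butter_box_grip (a point): bystander to be left alone: a loose white ceramic butter box, rectangular, 110 by 64 and 38 mm high, with the same upright wooden grip plate (26 x 14 x 36) in the middle of its lid. The point lies in the grip plate, 61 above the base; x along the box, z up.
Not all that is in view belongs to the job. Leave any green look-alike of the part that bears canister_b_grip alone.

How it is judged:
By the outcome, as a careful person would: the job done as asked, in the order asked, and still so for the second after the job is handed in, with the robot touching nothing.
It also fails if it takes over 58 s, if anything falls off the work surface, if the arm or the gripper's body presses on something with over 40 N, if the wrist force passes 120 N, or if a joint passes its speed limit or range.

ROBOT

A 6-joint arm with a two-finger parallel gripper is mounted at the origin on the work surface. World frame = base frame: x ahead of the robot, y to its left, z up, the work surface at z = 0. Lengths are in mm, angles in rad, forces in N, time in s.
With the tool pointing down it reaches from about 350 to 875 mm from the base axis. Payload 15.5 kg.
Tool frame: the origin (TCP) lies between the finger pads; the fingertips stand 14 mm ahead of it and the grasp point (between the pads) lies 5 mm behind it (arm.tips_ahead is the distance from the TCP to the fingertips, in mm); z points along the fingers, y is the direction in which the jaws open and shut (so a half turn about z gives the same grasp; the last joint's range is limited). The gripper opens to 85 mm and grips with 20 to 120 N. Pads are 22 mm wide; open, the fingers measure 114 mm over their backs; the gripper's body (76 mm by 85 mm) begins 54 mm behind the grasp point. The pads swing forward as they close: fully open they stand 13 mm farther back than shut.
Start: joints at [1.056, 0.494, 1.345, -0, 1.302, -0.096], TCP at [254.161, 570.989, 245.277] pointing down, gripper open.
Joint ranges: [-2.91, 2.91], [-0.82, 2.16], [0.22, 2.67], [-1.22, 4.37], [0.12, 2.79], [-3.08, 3.08]. Speed limits (rad/s): [1.89, 1.89, 2.57, 3.01, 3.01, 3.01].

INTERFACE

Orientations are given as [roll, pitch, yaw] about the fixed x, y, z axes, in that order (R = Rz(yaw) Ry(pitch) Rx(roll)).
In Python, from rig import status, optics, order, arm gives the robot as it stands. The module is installed in compiled form; this text tells all that it offers.
- The arm moves only by the shell command python3 -m handwheel 'ROWS' [FORCE]. ROWS is JSON, a list of rows, each a list of 7 numbers: the shift along the world's x, y, z in cm, then the turn, a rotation vector about the world's x, y, z in rad, then the closure, from 0 (fully open) to 1 (shut). A call has 1 to 8 rows; each row shifts and turns the commanded pose from where the row before left it; what a row does not reach is not made up. A row lasts 1/8 s, in which the tool goes at most 62.5 mm and 10.7 degrees, less where a joint would pass 70% of its speed; a pose out of reach is approached as far as the arm can. A call with a gripper value outside its range is refused whole. The fingers move at their own pace and stop on an object; FORCE is the grip in N (left out, the last holds). Time passes only in rows, so rows that do not move let the fingers close. It gives the time, the measured TCP pose, the force and the opening at its end, in the units of the state.
- status.observe(): the state, without advancing time (a new reading comes with each control period).
- optics.get_image(name): name is "scene" or "top"; returns (picture, depth): 400x640x3 uint8, red, green, blue; 400x640 float32, mm along the optical axis (not along the pixel's ray), 0 where there is no reading.
- optics.get_calibration(name): a dict with "fov_y" (degrees; the focal length in pixels is half the picture's height over the tangent of half this angle, whatever the lens; pixels are square), "cx", "cy" (the principal point, pixels), "R" (3x3) and "t" (3): a world point X has camera coordinates R X + t. Camera axes: x right, y down, z forward; pixel columns grow to the right and rows downward; lengths in mm; the calibration is good to about 2 mm. A picture is of the moment at which its call begins. get_calibration takes no time and is no camera call.
- order.job_done(): hands the job in, once; it reports no verdict.
The state is a dict: "t": time; "joint_positions": joint angles; "qvel": joint speeds; "tau": joint torques, N m; "tool_pos": TCP position; "orientation": TCP orientation; "contact_force": force on the tool from outside, world axes, zero at the start; "wrist_torque": the same for the moment, N m; "grip_width": finger opening in mm.
Only numpy, scipy, OpenCV 4.12 (cv2) and the standard library are available. Lean on these libraries where they do the work, as an engineer would, in place of code of your own. Each camera call takes 0.05 s, during which the arm holds its last target. There are 200 camera calls.

## Working session

There is one attempt and no reset: what is moved stays moved. The work goes in short steps, Python scripts to look and compute and a shell command to move; the robot and the scene stay as the last step left them, time stands still between calls to the robot, and variables do not carry over. Pictures are saved under pics/ and viewed, about 8 in all and at most 12, crops included, and the job is handed in when it is done.

```bash
mkdir -p pics
cat > h.py <<'E'
import numpy as np, cv2
from rig import status, optics
def grab(n):
    im,d=optics.get_image(n); c=optics.get_calibration(n)
    f=im.shape[0]/2/np.tan(np.radians(c["fov_y"])/2)
    v,u=np.mgrid[:400,:640].astype(float)
    P=np.stack([(u-c["cx"])/f*d,(v-c["cy"])/f*d,d],-1)-np.array(c["t"])
    W=P@np.array(c["R"]); W[d==0]=np.nan
    return im,d,W
def save(im,n): cv2.imwrite("pics/"+n,im[:,:,::-1])
E
python3 - <<'E'
from h import *
for n in("top","scene"):
    im,d,W=grab(n); np.savez("/tmp/"+n,im=im,W=W); save(im,n+"0.png"); c=optics.get_calibration(n);print(c)
print(status.observe())
E
```

```text
{'fov_y': 50.34694745619894, 'cx': 324.4588603418577, 'cy': 200.68388220223216, 'R': array([[-0.00429065, -0.99921482,  0.03938694],
       [-0.98809641, -0.00182055, -0.15382514],
       [ 0.15377606, -0.03957811, -0.98731277]]), 't': array([ 52.43026663, 461.33243246, 914.57725473])}
{'fov_y': 49.25812788479027, 'cx': 317.33454779699605, 'cy': 195.61204330603155, 'R': array([[-0.19158089,  0.98133144, -0.01689294],
       [ 0.56524289,  0.09624628, -0.81929062],
       [-0.80236976, -0.16650904, -0.57312957]]), 't': array([  23.23020724, -205.06162245, 1145.88918998])}
{'t': 0.1, 'joint_positions': array([ 1.05648994e+00,  4.94142076e-01,  1.34605873e+00,  1.65121843e-05,
        1.30249375e+00, -9.54986590e-02]), 'qvel': array([ 0.00034285, -0.00127182, -0.00228594, -0.00075747,  0.00032492,
        0.00096418]), 'tau': array([ 1.81768217e-03, -8.83585882e+01, -3.84564042e+01, -9.83179916e-05,
        5.21013557e-03, -9.54699829e-06]), 'tool_pos': array([254.01248523, 570.72436658, 244.75033097]), 'orientation': array([-3.14049729e+00, -1.20914482e-04,  2.72278047e+00]), 'contact_force': array([-0.40385952, -0.9929724 , -0.14025824]), 'wrist_torque': array([-0.01535332,  0.03099519,  0.02736241]), 'grip_width': 85.41522382381171}
```

View pics/top0.png

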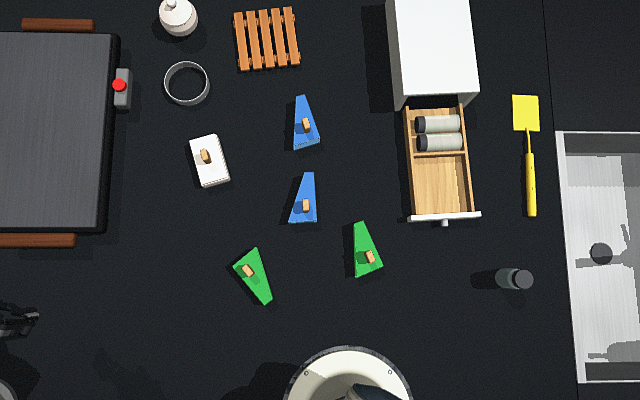

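View pics/scene0.png

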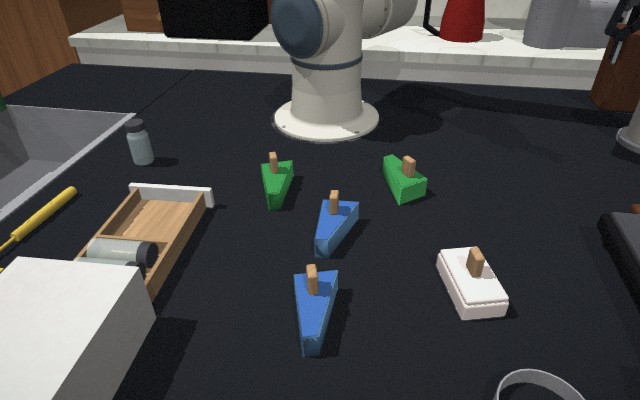

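The top view has robot base at bottom. The blue wedges are at about (305,125) and (305,205), the bay at (440,185) and the butter box at (208,160). The green look-alikes are at (367,250) and (253,277). Next I measure the wedges and the bay.

```bash
cat >> h.py <<'E'
from scipy.optimize import minimize
# canister outline in grip frame (x to wide end, y to straight side)
T=np.array([[31,23],[-79,23],[-79,1],[31,-41]],float)
def wedges(im,W,zoff=0,n=2):
    hsv=cv2.cvtColor(im,cv2.COLOR_RGB2HSV)
    m=((hsv[...,0]>95)&(hsv[...,0]<125)&(hsv[...,1]>120)&(W[...,2]>zoff+30)&(W[...,2]<zoff+46)).astype(np.uint8)
    k,l,s,c=cv2.connectedComponentsWithStats(m)
    out=[]
    for i in range(1,k):
        if s[i,4]<150: continue
        p=W[l==i]; xy=p[:,:2]
        # grip plate points nearby
        mid=xy.mean(0)
        g=(W[...,2]>zoff+60)&(W[...,2]<zoff+85)&(np.hypot(W[...,0]-mid[0],W[...,1]-mid[1])<60)
        gp=W[g]
        hull=cv2.convexHull(xy.astype(np.float32))
        best=None
        for a0 in np.arange(0,2*np.pi,np.pi/8):
            def cost(q):
                c,s_=np.cos(q[2]),np.sin(q[2]); R=np.array([[c,-s_],[s_,c]])
                t=(T@R.T+q[:2]).astype(np.float32)
                ia,_=cv2.intersectConvexConvex(hull,cv2.convexHull(t))
                return -2*ia+cv2.contourArea(hull)+5170
            r=minimize(cost,[mid[0]+24*np.cos(a0),mid[1]+24*np.sin(a0),a0],method="Nelder-Mead",options=dict(initial_simplex=[[mid[0]+24*np.cos(a0)+dx,mid[1]+24*np.sin(a0)+dy,a0+da] for dx,dy,da in((0,0,0),(10,0,0),(0,10,0),(0,0,.3))]))
            if best is None or r.fun<best.fun: best=r
        out.append(dict(grip=best.x[:2].round(1),yaw=round(np.degrees(best.x[2])%360,1),err=round(best.fun),hull=round(cv2.contourArea(hull)),z=np.median(p[:,2]).round(1),
          plate=gp[gp[:,2]>np.percentile(gp[:,2],50)].mean(0).round(1) if len(gp) else None, ptop=np.percentile(gp[:,2],90).round(1) if len(gp) else None))
    return out
E
python3 - <<'E'
from h import *
for n in("top","scene"):
    z=np.load(f"/tmp/{n}.npz"); im,W=z["im"],z["W"]
    print(n)
    for o in wedges(im,W): print(o)
    hsv=cv2.cvtColor(im,cv2.COLOR_RGB2HSV)
    wood=(hsv[...,0]<25)&(hsv[...,1]>60)
    box=(W[...,1]>-330)&(W[...,1]<-60)&(W[...,0]>350)
    fl=wood&box&(W[...,2]>3)&(W[...,2]<17)
    k,l,s,c=cv2.connectedComponentsWithStats(fl.astype(np.uint8)); i=1+s[1:,4].argmax()
    p=W[l==i]; r=cv2.minAreaRect(p[:,:2].astype(np.float32)); print("floor",r,np.median(p[:,2]),len(p))
    wl=wood&box&(W[...,2]>28)&(W[...,2]<44); p=W[wl]; print("walls",cv2.minAreaRect(p[:,:2].astype(np.float32)),np.median(p[:,2]),len(p)); 
    # side walls top lines
    for x in range(380,700,20):
        q=p[(p[:,0]>x)&(p[:,0]<x+20)]
        if len(q): 
            ys=q[:,1]; m=(ys.min()+ys.max())/2
            print(x+10,[ (len(a),a.mean().round(1)) for a in (ys[ys<m],ys[ys>=m]) if len(a)],end=" ")
    print()
    fp=(hsv[...,1]<40)&(hsv[...,2]>120)&box&(W[...,2]>30)&(W[...,2]<48); p=W[fp]; print("front",cv2.minAreaRect(p[:,:2].astype(np.float32)),len(p))
    wb=(hsv[...,1]<40)&(hsv[...,2]>120)&(W[...,1]>80)&(W[...,1]<300)&(W[...,2]>30)&(W[...,2]<46)&(W[...,0]>400)&(W[...,0]<600); p=W[wb]; print("butter",cv2.minAreaRect(p[:,:2].astype(np.float32)))
E
```

```text
top
{'grip': array([628.8,  93.9]), 'yaw': np.float64(198.4), 'err': 506, 'hull': 4675, 'z': np.float64(39.3), 'plate': array([629.4,  93.7,  75.4]), 'ptop': np.float64(76.5)}
{'grip': array([447. ,  94.7]), 'yaw': np.float64(183.0), 'err': 590, 'hull': 4580, 'z': np.float64(39.3), 'plate': array([446.6,  94.6,  75. ]), 'ptop': np.float64(75.8)}
floor ((504.4231262207031, -218.41822814941406), (134.0115203857422, 115.58879852294922), 3.4649322032928467) 10.122262542233434 2775
walls ((561.7501220703125, -211.05117797851562), (256.758544921875, 136.58944702148438), 3.7685914039611816) 35.599995311739285 1125
430 [(8, np.float64(-266.9)), (21, np.float64(-162.7))] 450 [(42, np.float64(-280.3)), (35, np.float64(-153.5))] 470 [(41, np.float64(-279.2)), (36, np.float64(-152.4))] 490 [(35, np.float64(-278.2)), (36, np.float64(-151.2))] 510 [(40, np.float64(-277.0)), (34, np.float64(-149.9))] 530 [(38, np.float64(-275.7)), (35, np.float64(-148.8))] 550 [(37, np.float64(-274.6)), (32, np.float64(-147.5))] 570 [(119, np.float64(-249.8)), (123, np.float64(-170.3))] 590 [(42, np.float64(-270.3)
[... 1407 characters left out ...]
), (58, np.float64(-150.2))] 530 [(76, np.float64(-275.9)), (63, np.float64(-149.0))] 550 [(76, np.float64(-274.7)), (67, np.float64(-148.0))] 570 [(165, np.float64(-251.4)), (238, np.float64(-168.0))] 590 [(26, np.float64(-268.8)), (77, np.float64(-146.1))] 610 [(40, np.float64(-272.8)), (85, np.float64(-144.3))] 630 [(33, np.float64(-271.7)), (91, np.float64(-143.1))] 650 [(30, np.float64(-145.2)), (69, np.float64(-140.4))] 670 [(2, np.float64(-141.8)), (13, np.float64(-139.5))] 
front ((528.4578857421875, -216.33074951171875), (210.81800842285156, 159.310791015625), 2.1326465606689453) 1109
butter ((554.8562622070312, 284.03125), (89.88789367675781, 31.65652084350586), 0.5742641687393188)
```

```bash
python3 -m handwheel '[[2,-4.8,0,0,0,0.058,0],[2,-4.8,0,0,0,0.058,0],[2,-4.8,0,0,0,0.058,0],[2,-4.8,0,0,0,0.058,0],[2,-4.8,0,0,0,0.058,0],[2,-4.8,0,0,0,0.058,0],[2,-4.8,0,0,0,0.058,0],[2,-4.8,0,0,0,0.058,0]]' 50
```

```text
t: 1.1
tool_pos: [414.5, 185.4, 245.2]
orientation: [-3.142, -0.0, -3.094]
contact_force: [1.0, -0.3, -0.7]
grip_width: 85.5
```

```bash
python3 -m handwheel '[[1.1,-3.0,-2,0,0,0,0],[1.1,-3.0,-2,0,0,0,0],[1.1,-3.1,-4,0,0,0,0],[0,0,-3.5,0,0,0,0],[0,0,-3,0,0,0,0],[0,0,-2,0,0,0,0],[0,0,-1.0,0,0,0,0],[0,0,0,0,0,0,0]]'
python3 - <<'E'
from h import *
im,d,W=grab("scene"); save(cv2.resize(im[130:310,230:430],None,fx=3,fy=3),"s1.png")
E
```

```text
t: 2.1
tool_pos: [447.0, 96.0, 70.0]
orientation: [-3.142, -0.001, -3.096]
contact_force: [-0.5, 0.8, 0.6]
grip_width: 85.5
```

View pics/s1.png

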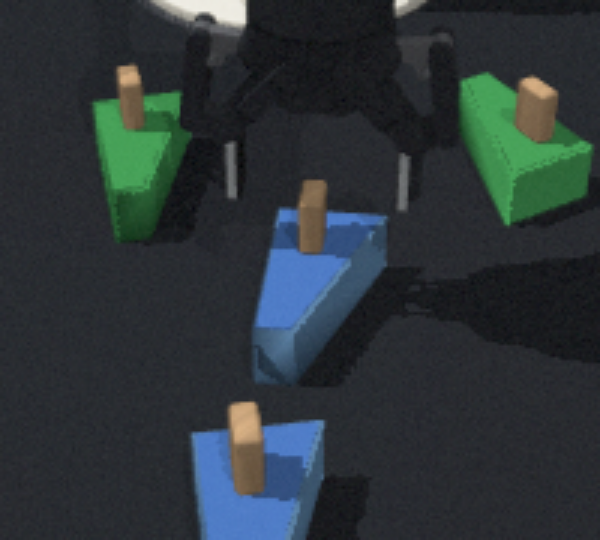

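The fingers (crop 230 and 400) straddle canister A's plate (312), aligned and clear of the greens. I'll lower, close and lift.

```bash
python3 -m handwheel '[[0,-0.15,-1.2,0,0,0,0],[0,0,0,0,0,0,0.5],[0,0,0,0,0,0,1],[0,0,0,0,0,0,1],[0,0,0,0,0,0,1],[0,0,0,0,0,0,1],[0,0,0.5,0,0,0,1],[0,0,1.5,0,0,0,1]]' 60
```

```text
t: 3.15
tool_pos: [446.7, 94.4, 78.3]
orientation: [-3.142, -0.002, -3.096]
contact_force: [-0.7, 0.1, -2.2]
grip_width: 13.0
```

```bash
python3 -m handwheel '[[0,0,3.5,0,0,0,1],[0.5,-4,3.5,0,0,0.005,1],[0.5,-5,0,0,0,0.005,1],[0.5,-5,0,0,0,0.005,1],[0.5,-5,0,0,0,0,1],[0.5,-5,0,0,0,0,1],[0.5,-5,0,0,0,0,1],[0.47,-4.2,0,0,0,0,1]]'
python3 -m handwheel '[[0,0,-1.5,0,0,0,1],[0,0,0,0,0,0,1],[0,0,0,0,0,0,1]]'
python3 - <<'E'
from h import *
for n in("scene","top"):
    im,d,W=grab(n); z=status.observe()["tool_pos"][2]-58; print(n,z)
    for o in wedges(im,W,z): print(o)
save(im[60:260,360:520].repeat(3,0).repeat(3,1),"t2.png")
E
```

```text
t: 4.15
tool_pos: [481.6, -239.4, 148.5]
orientation: [-3.142, -0.0, -3.082]
contact_force: [0.7, -0.3, -2.5]
grip_width: 12.9
t: 4.53
tool_pos: [481.6, -236.5, 133.4]
orientation: [3.141, -0.001, -3.08]
contact_force: [0.4, -0.0, -1.6]
grip_width: 13.2
scene 75.60442843461612
{'grip': array([ 483.8, -236.6]), 'yaw': np.float64(183.4), 'err': 1093, 'hull': 4096, 'z': np.float64(116.1), 'plate': array([ 488.5, -233.5,  154.4]), 'ptop': np.float64(158.2)}
top 75.69140437257292
```

View pics/t2.png

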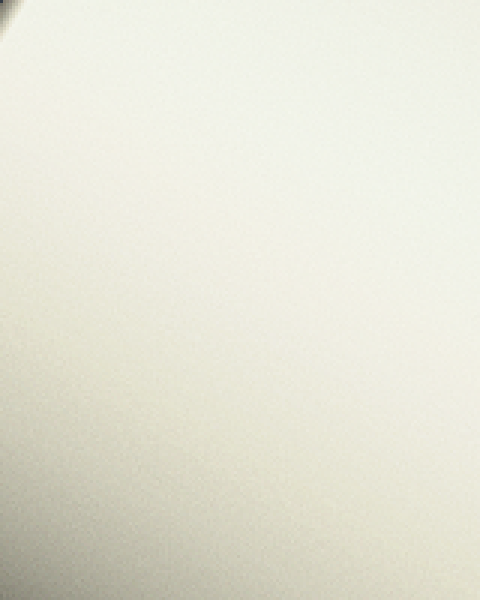

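The top view is blocked by the arm. The scene camera, corrected for its bias, puts the held canister where the TCP says, at yaw 183.4°. I'll lower it.

```bash
python3 -m handwheel '[[0,-0.15,-2,0,0,0,1],[0,0,-2,0,0,0,1],[0,0,-1.2,0,0,0,1],[0,0,-0.8,0,0,0,1],[0,0,-0.4,0,0,0,1],[0,0,-0.1,0,0,0,1],[0,0,0,0,0,0,1]]'
```

```text
t: 5.5
tool_pos: [482.0, -239.1, 68.6]
orientation: [-3.141, 0.0, -3.081]
contact_force: [0.8, 0.7, -2.2]
grip_width: 13.4
```

```bash
python3 -m handwheel '[[0,0,-0.08,0,0,0,1],[0,0,0,0,0,0,1]]'; python3 -m handwheel '[[0,0,-0.08,0,0,0,1],[0,0,0,0,0,0,1]]'
```

```text
t: 5.75
tool_pos: [482.0, -239.3, 68.3]
orientation: [-3.141, 0.001, -3.081]
contact_force: [-5.5, 0.2, 11.4]
grip_width: 13.3
t: 6.0
tool_pos: [481.9, -239.4, 68.2]
orientation: [-3.141, 0.001, -3.081]
contact_force: [-8.5, 0.3, 28.6]
grip_width: 13.1
```

```bash
python3 -m handwheel '[[0,0,0.1,0,0,0,1],[0,0,0,0,0,0,0],[0,0,0,0,0,0,0],[0,0,0,0,0,0,0],[0,0,2,0,0,0,0],[0,0,4,0,0,0,0],[0,0,4,0,0,0,0],[0,3,0,0,0,0,0]]' && python3 -m handwheel '[[1.5,5,0,0,0,0.044,0],[2,5,0,0,0,0.044,0],[2.3,5,0,0,0,0.044,0],[2.3,5,0,0,0,0.044,0],[2.3,5,0,0,0,0.044,0],[2.3,4,0,0,0,0.044,0],[2,1.3,0,0,0,0,0],[0,0,0,0,0,0,0]]'
python3 - <<'E'
from h import *
for n in("scene","top"):
    im,d,W=grab(n);print(n)
    for zo in(0,10):
        for o in wedges(im,W,zo): print(zo,o)
save(im[80:240,280:520].repeat(3,0).repeat(3,1),"t3.png")
E
```

```text
t: 7.0
tool_pos: [483.5, -210.7, 170.4]
orientation: [-3.138, 0.005, -3.083]
contact_force: [0.0, 0.7, 0.2]
grip_width: 85.2
t: 8.0
tool_pos: [629.7, 95.1, 167.3]
orientation: [-3.142, 0.0, -2.816]
contact_force: [-0.3, -0.1, -0.4]
grip_width: 85.4
scene
0 {'grip': array([630.2,  91.6]), 'yaw': np.float64(199.2), 'err': 678, 'hull': 4504, 'z': np.float64(40.6), 'plate': array([632. ,  93.3,  75.7]), 'ptop': np.float64(76.3)}
10 {'grip': array([ 484.7, -239. ]), 'yaw': np.float64(182.7), 'err': 879, 'hull': 4406, 'z': np.float64(51.2), 'plate': array([ 487. , -236.4,   85.4]), 'ptop': np.float64(86.6)}
10 {'grip': array([631.7,  92.2]), 'yaw': np.float64(198.4), 'err': 813, 'hull': 4357, 'z': np.float64(40.8), 'plate': array([632.1,  93.4,  76. ]), 'ptop': np.float64(76.5)}
top
```

View pics/t3.png

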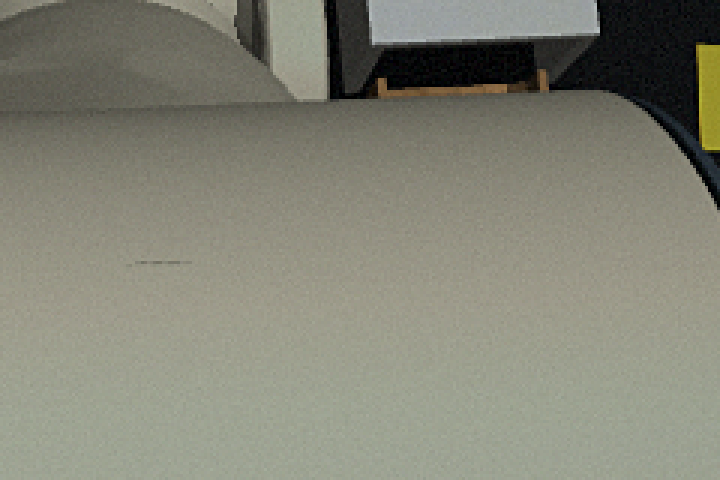

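The arm hides the top view again. The scene view puts A at about (482,-238), yaw 183°, as planned. Now I pick B.

```bash
python3 -m handwheel '[[0,0,-4,0,0,0,0],[0,-0.1,-3.5,0,0,0,0],[0,0,-2.2,0,0,0,0],[0,0,-1.2,0,0,0,0],[0,0,0,0,0,0,0.5],[0,0,0,0,0,0,1],[0,0,0,0,0,0,1],[0,0,0,0,0,0,1]]' && python3 -m handwheel '[[0,0,0,0,0,0,1],[0,0,0,0,0,0,1],[0,0,0.5,0,0,0,1],[0,0,1.5,0,0,0,1],[0,0,3,0,0,0,1],[0,0,3,0,0,0,1]]'
```

```text
t: 9.1
tool_pos: [629.1, 93.0, 59.3]
orientation: [-3.141, 0.001, -2.817]
contact_force: [-2.5, 0.3, 3.7]
grip_width: 13.0
t: 9.85
tool_pos: [628.8, 93.0, 140.4]
orientation: [-3.142, 0.0, -2.817]
contact_force: [0.5, 0.1, -1.5]
grip_width: 13.1
```

```bash
python3 -c "
from rig import status; print(status.observe()['joint_positions'])"; python3 -m handwheel '[[-1,-1,1,0,0,-0.18,1],[-1,-1.5,1,0,0,-0.18,1],[-1,-1.5,0,0,0,-0.18,1],[-1,-1.5,0,0,0,-0.18,1],[-1,-1.5,0,0,0,-0.18,1],[-1,-1.5,0,0,0,-0.18,1],[-1,-1.5,0,0,0,-0.18,1],[-1,-1.5,0,0,0,-0.18,1]]'; python3 -c "
from rig import status; print(status.observe()['joint_positions'])"
```

```text
[ 5.30021498e-02  6.17690479e-01  1.43081080e+00 -7.29435800e-06
  1.09287802e+00 -1.84207872e+00]
t: 10.85
tool_pos: [548.6, -22.5, 159.6]
orientation: [3.141, 0.0, 2.02]
contact_force: [-0.2, 0.3, -1.1]
grip_width: 12.9
[-1.49685748e-01  4.89451790e-01  1.63492514e+00  7.65402670e-06
  1.01639833e+00 -5.98853191e-01]
```

```bash
python3 -m handwheel '[[-0.3,-2,0,0,0,-0.18,1],[-0.3,-2,0,0,0,-0.18,1],[-0.3,-2,0,0,0,-0.18,1],[-0.3,-2,0,0,0,-0.18,1],[-0.3,-2,0,0,0,-0.18,1],[-0.3,-2,0,0,0,-0.18,1],[-0.3,-2,0,0,0,-0.18,1],[-0.1,-2,0,0,0,-0.18,1]]' && python3 -m handwheel '[[0,-0.85,0,0,0,-0.175,1],[0,0,0,0,0,-0.175,1],[0,0,0,0,0,-0.17,1],[0,0,-1.5,0,0,0,1],[0,0,0,0,0,0,1],[0,0,0,0,0,0,1]]'
python3 - <<'E'
from h import *
im,d,W=grab("scene"); z=status.observe()["tool_pos"][2]-59
for zo in(z,10):
    for o in wedges(im,W,zo): print(zo,o)
save(im[140:330,60:320].repeat(3,0).repeat(3,1),"s4.png")
E
```

```text
t: 11.85
tool_pos: [526.8, -182.7, 159.7]
orientation: [3.141, -0.0, 0.58]
contact_force: [0.7, -0.3, -1.0]
grip_width: 13.1
t: 12.6
tool_pos: [526.8, -190.4, 143.6]
orientation: [-3.141, 0.0, 0.068]
contact_force: [0.0, 0.2, -1.5]
grip_width: 13.0
84.76229492023944 {'grip': array([ 528.1, -189.7]), 'yaw': np.float64(3.2), 'err': 573, 'hull': 4700, 'z': np.float64(125.4), 'plate': array([ 533.3, -187.7,  163.7]), 'ptop': np.float64(167.3)}
10 {'grip': array([ 557.7, -239.3]), 'yaw': np.float64(6.9), 'err': 3873, 'hull': 1297, 'z': np.float64(51.2), 'plate': array([ 560.4, -207.1,   93. ]), 'ptop': np.float64(94.3)}
```

View pics/s4.png

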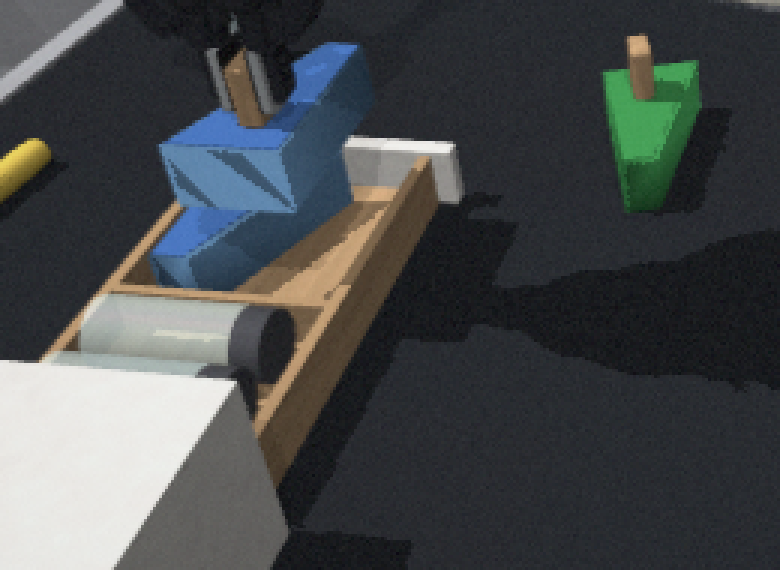

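B is held level above the bay, wide end toward the cabinet (crop 230,170). A lies flat along the far side wall (crop 230,240). I'll lower B with a 1 mm trim.

```bash
python3 -m handwheel '[[0.1,-0.1,-2,0,0,-0.005,1],[0,0,-2,0,0,0,1],[0,0,-1.2,0,0,0,1],[0,0,-1,0,0,0,1],[0,0,-0.7,0,0,0,1],[0,0,-0.3,0,0,0,1],[0,0,0,0,0,0,1]]'; python3 -m handwheel '[[0,0,-0.1,0,0,0,1],[0,0,0,0,0,0,1]]'
```

```text
t: 13.52
tool_pos: [527.9, -191.5, 71.7]
orientation: [3.142, -0.0, 0.061]
contact_force: [-0.1, 0.2, -1.4]
grip_width: 13.1
t: 13.78
tool_pos: [527.9, -191.6, 70.9]
orientation: [3.141, -0.0, 0.061]
contact_force: [0.9, -0.1, -2.0]
grip_width: 13.0
```

```bash
for i in 1 ; do python3 -m handwheel '[[0,0,-0.1,0,0,0,1],[0,0,0,0,0,0,1]]'; done;  python3 -m handwheel '[[0,0,-0.07,0,0,0,1],[0,0,0,0,0,0,1]]'
```

```text
t: 14.02
tool_pos: [527.8, -191.5, 69.7]
orientation: [-3.142, 0.0, 0.061]
contact_force: [0.1, 0.3, -2.4]
grip_width: 13.2
t: 14.28
tool_pos: [528.0, -191.5, 69.3]
orientation: [3.141, -0.0, 0.061]
contact_force: [-0.6, 0.6, 5.4]
grip_width: 13.3
```

Landed. I'll release, rise and clear out to the left so the top camera can see.

```bash
python3 -m handwheel '[[0,0,0,0,0,0,1],[0,0,0,0,0,0,0],[0,0,0,0,0,0,0],[0,0,0,0,0,0,0],[0,0,2,0,0,0,0],[0,0,4,0,0,0,0],[0,0,5,0,0,0,0],[0,2,5,0,0,0,0]]' && python3 -m handwheel '[[-1,5,0,0,0,0,0],[-1,6,0,0,0,0.1,0],[-1,6,0,0,0,0.1,0],[-1,6,0,0,0,0.1,0],[-1,6,0,0,0,0.1,0],[-1,6,0,0,0,0.1,0],[-1,6,0,0,0,0.1,0],[-1,6,0,0,0,0.1,0]]' &&  python3 -m handwheel '[[-1,5,0,0,0,0.1,0],[-1,5,0,0,0,0.1,0],[-1,5,0,0,0,0.1,0],[-1,5,0,0,0,0.1,0],[-1,3,0,0,0,0,0],[0,0,0,0,0,0,0]]'
python3 - <<'E'
from h import *
for n in("top","scene"):
    im,d,W=grab(n);print(n)
    for o in wedges(im,W,10): print(o)
    if n=="top": save(im[80:240,360:520].repeat(3,0).repeat(3,1),"t5.png")
    else: save(im[140:330,60:320].repeat(3,0).repeat(3,1),"s5.png")
E
```

```text
t: 15.28
tool_pos: [527.7, -172.1, 230.4]
orientation: [3.141, 0.0, 0.059]
contact_force: [0.1, -0.3, -0.1]
grip_width: 85.6
t: 16.27
tool_pos: [447.2, 300.5, 229.1]
orientation: [3.141, -0.0, 0.764]
contact_force: [1.5, -0.3, -0.2]
grip_width: 85.6
t: 17.02
tool_pos: [396.8, 530.3, 228.4]
orientation: [-3.141, 0.0, 1.163]
contact_force: [0.2, 0.1, -0.1]
grip_width: 85.7
top
{'grip': array([ 527.5, -189.1]), 'yaw': np.float64(3.4), 'err': 590, 'hull': 4778, 'z': np.float64(48.6), 'plate': array([ 509.3, -208.5,   84.6]), 'ptop': np.float64(85.6)}
{'grip': array([ 482.2, -237. ]), 'yaw': np.float64(183.2), 'err': 563, 'hull': 4721, 'z': np.float64(48.5), 'plate': array([ 503.6, -213.4,   84.6]), 'ptop': np.float64(85.5)}
scene
{'grip': array([ 529.6, -192. ]), 'yaw': np.float64(3.2), 'err': 1259, 'hull': 5386, 'z': np.float64(51.2), 'plate': array([ 515.7, -206.9,   85.1]), 'ptop': np.float64(86.4)}
{'grip': array([ 535.4, -234.3]), 'yaw': np.float64(22.8), 'err': 2825, 'hull': 2345, 'z': np.float64(51.4), 'plate': array([ 509.3, -212.6,   85.7]), 'ptop': np.float64(86.5)}
```

View pics/t5.png

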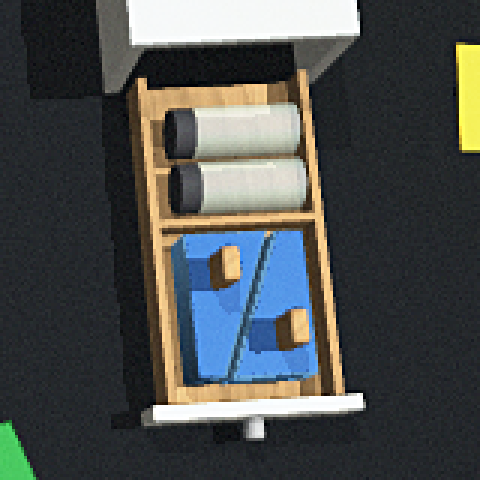

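View pics/s5.png

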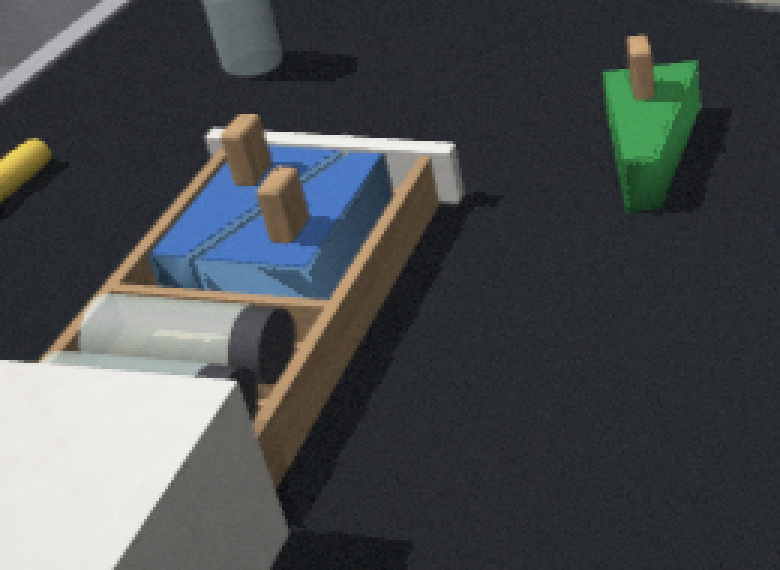

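Both wedges lie flat in the bay (top crop 175–315, 230–385), head to tail with a thin even gap and square with the walls. I'm handing in.

```bash
python3 -c "
from rig import order; print(order.job_done())"
```

```text
the job is handed in; nothing more can be done
None
```

I packed both blue wedge canisters head to tail in the front bay, and the job was handed in at about 17 s of the 58 s allowed. I carried each one upright by its grip, set it on the drawer floor, let go, and moved the arm clear.

**Last checks, top camera:**
- **Position:** the grips are at about (527.5, −189) and (482, −237), with yaws of 3.4° and 183.2° against the bay's roughly 3.5°.
- **Flatness:** both lids read 48.5 mm high, which matches lying flat on the drawer floor.
- **Fit:** there is a thin, even gap of about 5 mm (measured across the bay) between the slanted faces. That leaves roughly 13 mm between each straight side and its side wall.
- **Forces:** the highest contact force I read was about 30 N, at the wrist while setting down the first canister.

**What disagreed or was not checked:** the final scene-camera fit of the right-hand canister was not usable, because the other canister's grip hides part of it. Its picture still agrees with the top view by eye. I didn't measure the butter box again at the end. The arm worked well clear of the box and of the green look-alikes.

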